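# Scan a fluid cartridge and snap it into the analyser's dock

### The job

Scan the cartridge where it stands in front of the code reader: squeeze the reader's trigger fully home and let it go again. Then take the cartridge to the analyser's empty dock, press it straight down until both catches snap over its end ledges, and keep pressing it hard down against the sprung ports so that their seals bed in: your program finishes while still pressing it. Leave everything else on the bench where it stands.

Things in the scene. Friction and masses are not known exactly. Their poses are not given: they have to be found in the camera images.
- reader: Pistol-type code reader, grey with a black trigger, fixed upside down in a black bench cradle (125 x 85 mm) so that its grip stands straight up; its head ends 58 mm above the bench. Origin on the bench under it; x points the way its window looks, towards the cartridge, z up.
- reader_grip (a point): Middle of the reader's grip and free trigger taken together, 96 mm above the bench, the height to squeeze; axes as the reader's. Grip: x -25.5 to +5.5 mm from here, 29 mm wide in y, its top 32 mm above here. Trigger: front face at x = +24.5 mm free, about +16 mm at this height when home; 17 mm wide, its tip 10 mm above here. At this height 30 mm are clear at both ends.
- trigger (a joint): The reader's upright black trigger, hinged at its foot 60 mm above the bench and sprung: 0 rad free, 0.24 rad squeezed home towards the grip (a stop). At reader_grip's height under 1 N starts it and 2.4 N holds it home; lower down it is stiffer (5 N at 78 mm above the bench). It springs back when let go.
- reader_window (a point): Middle of the reader's dark red window, 35 mm above the bench; x points out of it along the beam, z up. It is 75.5 mm ahead (+x) of reader_grip.
- cartridge_mid (a point): Fluid cartridge, grey plastic, 0.08 to 0.17 kg, upright on the bench, its code label towards the reader's window. This is its centre, 29 mm up its 58 mm height; x along its length, z up. A box 61 (x) x 44 (y) x 30 mm high carries a fin. At both ends a wedge widens from the underside to 70 mm overall, ending in a flat ledge 9 mm up. It fits the dock either way round.
- cartridge_fin (a point): Middle of the upright fin on the cartridge's top, to hold it by: 44 mm (x) x 14 mm (y) x 28 mm high, centred; this point is 15 mm above the flat shoulders at either side of the fin (15 mm wide in y each), which can be pushed on, and 45 mm above the underside. Axes as the cartridge's.
- analyser: White, aluminium-framed bench analyser, 260 (x) x 280 (y) x 152 mm high, fixed; origin under its centre, front (vent louvre) at -x, z up. The dock is in the front half of its top, a display and keys in the rear half.
- dock (a point): Centre of the floor of the black dock on the analyser's top, 156 mm above the bench. x runs along the dock (the cartridge's x goes along it, either way), z up. Side guides with a sloped lead-in stand 18 mm high, 47 mm apart in y; end posts 14 mm high, 73 mm apart in x: 1.5 mm play each side of the cartridge. Thumb tabs of the catches reach 31 mm above the floor.
- ports (a joint): The two sprung steel ports in the dock floor, which move together: 0 as they stand 7 mm proud of the floor, 0.007 m pressed level with it; 1 N starts them, 9 N sinks them fully. A snapped-in cartridge that is not pressed rests at about 0.0027 (underside 4.3 mm above the floor), lifted by them against the catches; pressed hard down it reaches the floor.
- catch_near (a joint): Grey sprung hook, 16 mm wide, at the dock's end nearer the robot (-x of dock). 0 rad upright at rest (also when snapped over a cartridge), about 0.13 as a cartridge pushes it outwards. The cartridge meets the hooks with its underside about 15 mm above the floor; the push rises to some 9 to 15 N, then drops suddenly at 8 to 5 mm; they are shut over it at 4 mm.
- catch_far (a joint): The same hook at the dock's other end (+x of dock); same values.
- bottle_a: Bystander: big glass bottle with a red cap, 86 mm across, 180 mm high; origin under its centre.
- bottle_b: Bystander: smaller glass bottle with a red cap, 70 mm across, 140 mm high; origin under its centre.
- power_brick: Bystander: black power supply brick, 160 x 65 x 42 mm; origin under its centre.
- tip_box: Bystander: clear box of pipette tips, 122 x 82 x 57 mm; origin under its centre.
- filter_capsule: Bystander: round white filter capsule, 48 mm across, 50 mm high; origin under its centre.
- screwdriver: Bystander: screwdriver 160 mm long lying on the bench; origin under its middle.
- beaker: Bystander: small open glass beaker, 60 mm across, 75 mm high; origin under its centre.
Things that resemble listed ones, but are neither listed nor needed, are in the scene too. What is shaped like the reader but blue is not meant. What is shaped like the part that bears cartridge_mid but red is not meant.

How it is judged:
On the way, in this order (a step that is already met when the one before it is completed fails the run):
1. the trigger is squeezed home while the cartridge stands in front of the window (value of joint trigger above 0.19 rad and height (world z) of cartridge_mid below 0.035 m and x of cartridge_mid in the frame of reader_window between 0.05 and 0.17 m and y of cartridge_mid in the frame of reader_window between -0.035 and 0.035 m), for 0.1 s.
2. the trigger is let go (value of joint trigger below 0.05 rad), for 0.1 s.
3. the cartridge has snapped in under both catches (z of cartridge_mid in the frame of dock below 0.0345 m and horizontal distance between cartridge_mid and dock below 0.005 m and value of joint each of catch_near, catch_far below 0.04 rad), for 0.1 s.
At the end, for the whole second after the job is handed in: The cartridge is in the dock under both closed catches, within 5 mm of its centre and 0.08 rad of straight, its underside within 2.5 mm of the floor (pressed below its 4.3 mm snapped-in rest height), the gripper still on it with over 3 N; the trigger is free (z of cartridge_mid in the frame of dock below 0.0315 m and horizontal distance between cartridge_mid and dock below 0.005 m and angle between the x axis of cartridge_mid and the x axis of dock, either way round below 0.08 rad and angle between cartridge_mid's own z axis and vertical below 0.08 rad and value of joint each of catch_near, catch_far below 0.04 rad and value of joint trigger below 0.05 rad and contact force between the fingers and cartridge above 3 N); the arm keeps its last pose, push and grip.
It fails at once if a bystander is moved more than 40 mm (distance of any of bottle_a, bottle_b, power_brick, tip_box, filter_capsule, screwdriver, beaker from where it was at the start of the episode above 0.04 m).
It also fails if it takes over 61 s, if anything falls off the work surface, if the arm or the gripper's body presses on something with over 40 N, if the wrist force passes 120 N, or if a joint passes its speed limit or range.

### The arm

A 6-joint arm with a two-finger parallel gripper is mounted at the origin on the work surface. World frame = base frame: x ahead of the robot, y to its left, z up, the work surface at z = 0. Lengths are in m, angles in rad, forces in N, time in s.
With the tool pointing down it reaches from about 0.35 to 1 m from the base axis. Payload 7.1 kg.
Tool frame: the origin (TCP) lies at the very end of the fingers, on their centre line; the grasp point (between the pads) lies manip.grip_depth behind it (manip.grip_depth is the distance from the TCP to the grasp point, in m); z points along the fingers, y is the line along which they close (so a half turn about z gives the same grasp; the last joint's range is limited). The gripper opens to 85 mm and grips with 20 to 120 N. Pads are 22 mm wide; open, the fingers measure 114 mm over their backs; the gripper's body (76 mm by 85 mm) begins 54 mm behind the grasp point. The pads swing forward as they close: fully open they stand 13 mm farther back than shut.
Start: joints at [1.168, 0.423, 1.63, -0, 1.089, -0.019], TCP at [0.234, 0.58, 0.231] pointing down, gripper open.
Joint ranges: [-3, 3], [-0.9, 2.11], [0.09, 2.58], [-1.31, 4.45], [0.11, 2.69], [-2.54, 2.54]. Speed limits (rad/s): [2.39, 2.39, 3.01, 3.14, 3.14, 3.14].

### API

Orientations are given as a rotation vector (axis times angle).
In Python, from rig import manip gives the robot as it stands. The module is installed in compiled form; this text tells all that it offers.
- The arm moves only by the tool jog_arm, never from a script. Its argument "moves" is a list of rows, each an object of numbers: "x", "y", "z": the shift along the tool's x, y, z as a fraction of full scale; "wx", "wy", "wz": the turn, a rotation vector about the tool's x, y, z as a fraction of full scale; "hand": the finger opening in mm, from 0 to 85.4. A call has 1 to 20 rows; each row is the pose to reach, as a shift and turn from the pose commanded when the call began, along the tool's axes at that moment; what a row does not reach only later rows make up. Full scale, the value 1, is 0.08 m for a shift and 120 degrees for a turn. A row lasts 1/10 s, in which the tool goes at most 50 mm and 8.59 degrees, less where a joint would pass 70% of its speed; a pose out of reach is approached as far as the arm can. A call with a number of a shift or a turn outside -1 to 1 is refused whole. A call with a gripper value outside its range is refused whole. The fingers move at their own pace and stop on an object; the grip force is fixed at half the most. Time passes only in rows, so rows that repeat a pose let the fingers close. It gives the time, the measured TCP pose, the force, the opening and the grip force at its end, in the units of the state.
- manip.observe(): the state, without advancing time (a new reading comes with each control period).
- manip.get_image(name): name is "side" or "top" or "wrist"; returns the picture (480x640x3 uint8, blue, green, red); there is no depth.
- manip.calibration(name): a dict with "K" (3x3 intrinsics, pixels), "pose" (4x4, takes a point from camera to world coordinates). Camera axes: x right, y up, looking along -z (the intrinsics and any distortion apply to the point x, -y, -z); pixel columns grow to the right and rows downward; lengths in m; the calibration is good to about 2 mm. A picture is of the moment at which its call begins: read the wrist's pose just before it. calibration takes no time and is no camera call; for the wrist camera it gives the pose at the moment of the call.
- manip.finish_job(): hands the job in; it is judged then, once.
The state is a dict: "t": time; "joint_pos": joint angles; "qvel": joint speeds; "effort": joint torques, N m; "tcp_pos": TCP position; "tool_rot": TCP orientation; "force": force on the tool from outside, world axes, zero at the start; "ft_torque": the same for the moment, N m; "opening": finger opening in m; "grip_force": force on a finger pad.
Only numpy, scipy, OpenCV 4.12 (cv2) and the standard library are available. Lean on these libraries where they do the work, as an engineer would, in place of code of your own. Each camera call takes 0.05 s, during which the arm holds its last target. There are 200 camera calls.

## Working session

There is one attempt and no reset: what is moved stays moved. The work goes in short steps, Python scripts to look and compute and a tool call to move; the robot and the scene stay as the last step left them, time stands still between calls to the robot, and variables do not carry over. Pictures are saved under pics/ and viewed, at most 10 in all, crops included, and the job is handed in when it is done.

Besides the shell and the picture viewer there is one more tool, called after ">>>" as name(argument=value, ...) on one line, values as JSON. jog_arm: Moves the arm, as the interface text tells. Shift numbers are shares of 0.08 m and turn numbers shares of 120 degrees, none past 1 either way. Its arguments: {"type":"object","properties":{"moves":{"type":"array"}},"required":["moves"]}

```bash
mkdir -p pics; cat > h.py <<'E'
import numpy as np, cv2
from rig import manip
from scipy.spatial.transform import Rotation as R
def ray(c,u,v):
    K,P=np.array(c["K"]),np.array(c["pose"])
    d=np.linalg.inv(K)@[u,v,1]; d=P[:3,:3]@[d[0],-d[1],-d[2]]
    return P[:3,3],d
def onz(c,u,v,z):
    o,d=ray(c,u,v); return o+d*(z-o[2])/d[2]
def proj(c,p):
    K,P=np.array(c["K"]),np.array(c["pose"])
    q=P[:3,:3].T@(np.array(p)-P[:3,3]); q=K@[q[0],-q[1],-q[2]]; return q[:2]/q[2]
E
python3 - <<'E'
from h import *
for n in("top","side","wrist"):
    c=manip.calibration(n); cv2.imwrite(f"pics/{n}0.png",manip.get_image(n)); print(n,c)
s=manip.observe();print(s, manip.grip_depth)
E
```

```text
top {'K': array([[569.92930538,   0.        , 317.83582991],
       [  0.        , 569.92930538, 242.33734265],
       [  0.        ,   0.        ,   1.        ]]), 'pose': array([[ 0.01233834,  0.99819536, -0.05876894,  0.41045388],
       [-0.99991503,  0.01256412,  0.00347395, -0.03339737],
       [ 0.00420606,  0.05872108,  0.99826557,  1.45199355],
       [ 0.        ,  0.        ,  0.        ,  1.        ]])}
side {'K': array([[529.34559159,   0.        , 317.71866238],
       [  0.        , 529.34559159, 236.83129639],
       [  0.        ,   0.        ,   1.        ]]), 'pose': array([[ 0.99965673,  0.02594498, -0.00364479,  0.48134187],
       [-0.02165778,  0.74003751, -0.67221679, -0.89887467],
       [-0.01474337,  0.67206498,  0.74034539,  1.07815792],
       [ 0.        ,  0.        ,  0.        ,  1.        ]])}
wrist {'K': array([[364.51164806,   0.        , 311.4879601 ],
       [  0.        , 364.51164806, 238.0071653 ],
       [  0.        ,   0.        ,   1.        ]]), 'pose': array([[ 3.75501646e-01, -8.87644155e-01, -2.66620269e-01,
         1.65206554e-01],
 
[... 256 characters left out ...]
{'t': 0.15, 'joint_pos': array([ 1.16799081e+00,  4.23691917e-01,  1.63049128e+00, -1.73234811e-05,
        1.08859487e+00, -1.90171698e-02]), 'qvel': array([ 1.21881409e-04, -1.98097295e-03, -2.90803033e-03, -2.45105188e-05,
       -1.19351221e-03,  7.99436790e-05]), 'effort': array([ 2.70173337e-05, -5.57769084e+01, -2.82019418e+01,  6.01313013e-05,
        4.78015529e-03, -2.77439256e-05]), 'tcp_pos': array([0.23385033, 0.57915553, 0.23071675]), 'tool_rot': array([-5.99103312e-01, -3.08370091e+00,  1.82568811e-03]), 'force': array([-1.02575871,  0.60432903, -1.52814283]), 'ft_torque': array([-0.02028222, -0.01566781, -0.00579226]), 'grip_force': 0.0, 'opening': 0.08531245171125361} 0.0187
```

View pics/top0.png

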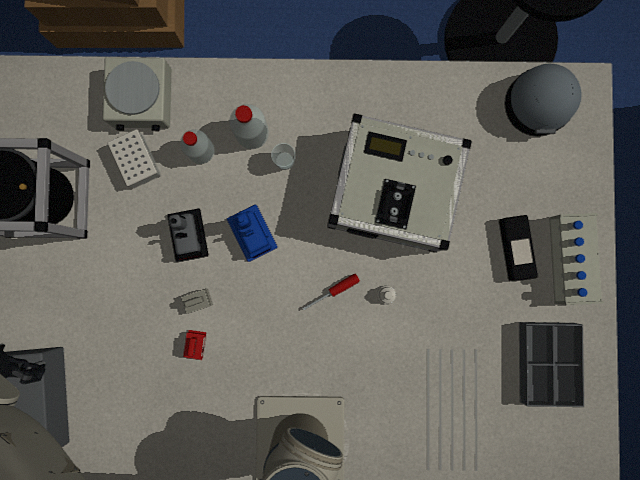

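View pics/side0.png

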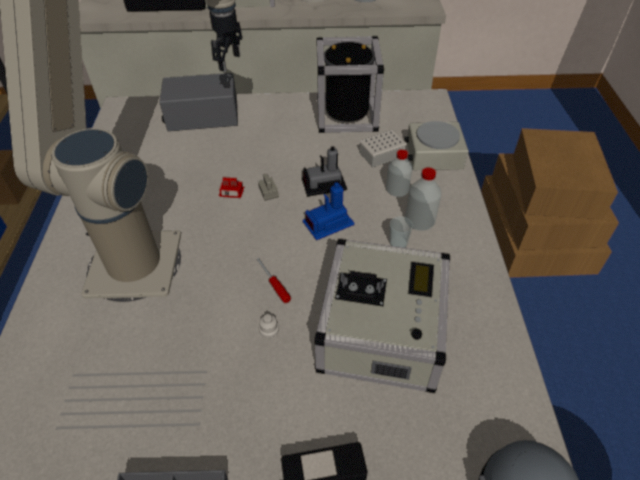

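Top view: the candidate readers are grey (187,232) and blue (250,233, decoy). The candidate cartridges are grey (194,299) and red (195,345, decoy). The dock is at (397,203). In the side view the reader is at (323,175), the cartridge at (267,187) and the dock at (361,286). I choose the grey ones and check them in a close crop.

```bash
python3 - <<'E'
from h import *
t=cv2.imread("pics/top0.png");s=cv2.imread("pics/side0.png")
def crop(im,x,y,w,h,W,H): return cv2.resize(im[y:y+h,x:x+w],(W,H),interpolation=cv2.INTER_CUBIC)
a=crop(t,150,200,80,120,400,600)   # x5
b=crop(t,360,165,80,60,400,300)    # x5
c=crop(s,250,140,100,75,400,300)   # x4
cv2.imwrite("pics/crop1.png",np.hstack([a,np.vstack([b,c])]))
E
```

```text
(no output)
```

View pics/crop1.png

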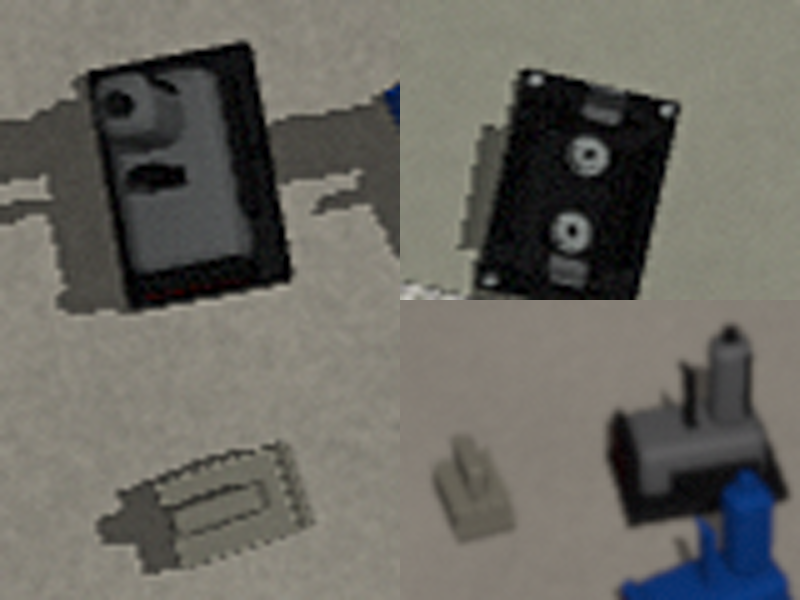

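Crop check: the grey reader's grip is at top px (175,222), with its trigger tip at (181,236). The window faces the grey cartridge, whose fin top is at (194,301). The dock ports are at (397.6,196.4) and (394.2,211.4). The choice is confirmed.

```bash
python3 - <<'E'
from h import *
c=manip.calibration("top")
for n,u,v,z in [("grip",175,221.6,.128),("trig",181,235.6,.106),("cr1",168,214.4,.02),("cr2",199.6,208.4,.02),("cr3",208,256.6,.02),("cr4",176,261.6,.02),("fin",194.4,301.6,.058),("p1",397.6,196.4,.163),("p2",394.2,211.4,.163)]:
    print(n,onz(c,u,v,z).round(4))
s=manip.observe();M=R.from_rotvec(s["tool_rot"]).as_matrix();print(M.round(3))
E
```

```text
grip [0.5326 0.2953 0.128 ]
trig [0.5016 0.2857 0.106 ]
cr1 [0.5606 0.3403 0.02  ]
cr2 [0.5768 0.261  0.02  ]
cr3 [0.4554 0.237  0.02  ]
cr4 [0.4419 0.3169 0.02  ]
fin [0.3443 0.2603 0.058 ]
p1 [ 0.5934 -0.2183  0.163 ]
p2 [ 0.559  -0.2107  0.163 ]
[[-0.927  0.374 -0.   ]
 [ 0.374  0.927 -0.001]
 [ 0.    -0.001 -1.   ]]
```

>>> jog_arm(moves=[{"x": -0.5, "y": -0.5, "z": -0.2, "wz": 0.07}, {"x": -1, "y": -1, "z": -0.3, "wz": 0.14}, {"x": -1, "y": -1, "z": -0.3, "wz": 0.21}, {"x": -1, "y": -1, "z": -0.3, "wz": 0.28}, {"x": -1, "y": -1, "z": -0.3, "wz": 0.35}, {"x": -1, "y": -1, "z": -0.3, "wz": 0.42}, {"x": -1, "y": -1, "z": -0.3, "wz": 0.473}, {"x": -1, "y": -1, "z": -0.3, "wz": 0.473}])

```text
invalid input at $.moves[0]: expected keys x, y, z, wx, wy, wz, hand
```

>>> jog_arm(moves=[{"x": -0.5, "y": 0.3}, {"x": -0.98, "y": 0.575}, {"x": -0.98, "y": 0.575}])

```text
invalid input at $.moves[0]: expected keys x, y, z, wx, wy, wz, hand
```

>>> jog_arm(moves=[{"x": -0.5, "y": 0.3}, {"x": -0.98, "y": 0.575}, {"x": -0.98, "y": 0.575}])

```text
invalid input at $.moves[0]: expected keys x, y, z, wx, wy, wz, hand
```

>>> jog_arm(moves=[{"x": -0.5, "y": 0.3}, {"x": -0.98, "y": 0.575}, {"x": -0.98, "y": 0.575}, {"x": -0.98, "y": 0.575}, {"x": -0.98, "y": 0.575}])

```text
invalid input at $.moves[0]: expected keys x, y, z, wx, wy, wz, hand
```

```bash
python3 - <<'E'
from h import *
import pickle
s=manip.observe();c=manip.calibration("wrist");im=manip.get_image("wrist")
pickle.dump(c,open("w1.pkl","wb"));cv2.imwrite("pics/w1.png",im)
print(s["t"],s["tcp_pos"],R.from_rotvec(s["tool_rot"]).as_matrix().round(3),np.array(c["pose"]).round(3))
for p in [(.5326,.2953,.128),(.5016,.2857,.106),(.344,.26,.058)]: print(proj(c,p))
E
```

```text
0.15 [0.23385033 0.57915553 0.23071675] [[-0.927  0.374 -0.   ]
 [ 0.374  0.927 -0.001]
 [ 0.    -0.001 -1.   ]] [[ 0.376 -0.888 -0.267  0.165]
 [ 0.927  0.36   0.108  0.606]
 [-0.    -0.288  0.958  0.373]
 [ 0.     0.     0.     1.   ]]
[162.63338704 603.32446517]
[148.36368711 560.87629979]
[ 73.00241548 419.14907412]
```

View pics/w1.png

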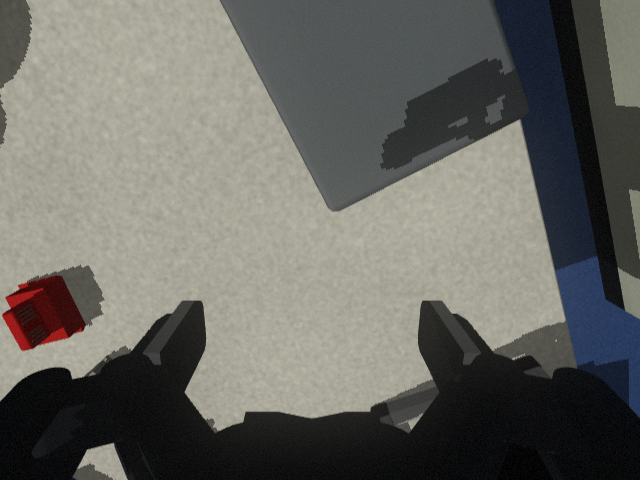

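The wrist view shows no target yet because the arm has not moved: every row needs all the keys. It shows only the red decoy at (42,312).

>>> jog_arm(moves=[{"x": -0.5, "y": -0.5, "z": -0.2, "wx": 0, "wy": 0, "wz": 0.07, "hand": 85}, {"x": -1, "y": -1, "z": -0.3, "wx": 0, "wy": 0, "wz": 0.14, "hand": 85}, {"x": -1, "y": -1, "z": -0.3, "wx": 0, "wy": 0, "wz": 0.21, "hand": 85}, {"x": -1, "y": -1, "z": -0.3, "wx": 0, "wy": 0, "wz": 0.28, "hand": 85}, {"x": -1, "y": -1, "z": -0.3, "wx": 0, "wy": 0, "wz": 0.35, "hand": 85}, {"x": -1, "y": -1, "z": -0.3, "wx": 0, "wy": 0, "wz": 0.42, "hand": 85}, {"x": -1, "y": -1, "z": -0.3, "wx": 0, "wy": 0, "wz": 0.473, "hand": 85}, {"x": -1, "y": -1, "z": -0.3, "wx": 0, "wy": 0, "wz": 0.473, "hand": 85}])

```text
t: 1.0
tcp_pos: [0.2782, 0.4753, 0.2552]
tool_rot: [1.994, 2.428, -0.0]
force: [-0.3, -0.5, 0.2]
opening: 0.085
grip_force: 0.0
```

>>> jog_arm(moves=[{"x": -0.5, "y": 0.3, "z": 0, "wx": 0, "wy": 0, "wz": 0, "hand": 85}, {"x": -0.98, "y": 0.575, "z": 0, "wx": 0, "wy": 0, "wz": 0, "hand": 85}, {"x": -0.98, "y": 0.575, "z": 0, "wx": 0, "wy": 0, "wz": 0, "hand": 85}])

```text
t: 1.3
tcp_pos: [0.3408, 0.4044, 0.2552]
tool_rot: [1.992, 2.428, -0.001]
force: [-0.2, -0.3, 0.6]
opening: 0.0853
grip_force: 0.0
```

>>> jog_arm(moves=[{"x": -0.5, "y": 0.3, "z": 0, "wx": 0, "wy": 0, "wz": 0, "hand": 85}, {"x": -0.98, "y": 0.575, "z": 0, "wx": 0, "wy": 0, "wz": 0, "hand": 85}, {"x": -0.98, "y": 0.575, "z": 0, "wx": 0, "wy": 0, "wz": 0, "hand": 85}])

```text
t: 1.6
tcp_pos: [0.4013, 0.3369, 0.2553]
tool_rot: [1.993, 2.427, -0.0]
force: [-0.1, -0.0, 0.7]
opening: 0.0852
grip_force: 0.0
```

>>> jog_arm(moves=[{"x": -0.5, "y": 0.3, "z": 0, "wx": 0, "wy": 0, "wz": 0, "hand": 85}, {"x": -0.98, "y": 0.575, "z": 0, "wx": 0, "wy": 0, "wz": 0, "hand": 85}, {"x": -1, "y": 0.575, "z": 0, "wx": 0, "wy": 0, "wz": 0, "hand": 85}, {"x": -1, "y": 0.575, "z": 0, "wx": 0, "wy": 0, "wz": 0, "hand": 85}, {"x": -1, "y": 0.575, "z": 0, "wx": 0, "wy": 0, "wz": 0, "hand": 85}])

```text
t: 2.1
tcp_pos: [0.4591, 0.2708, 0.2552]
tool_rot: [-1.991, -2.43, 0.0]
force: [-0.5, -0.2, -0.6]
opening: 0.0848
grip_force: 0.0
```

```bash
python3 - <<'E'
from h import *
import pickle
s=manip.observe();c=manip.calibration("wrist");im=manip.get_image("wrist")
pickle.dump(c,open("w1.pkl","wb"));cv2.imwrite("pics/w2.png",im)
print(s["t"],s["tcp_pos"],R.from_rotvec(s["tool_rot"]).as_matrix().round(3),np.array(c["pose"]).round(3))
for p in [(.5326,.2953,.128),(.5016,.2857,.106),(.344,.26,.058)]: print(proj(c,p))
E
```

```text
2.1 [0.45907366 0.27083945 0.25519537] [[-0.197  0.98  -0.001]
 [ 0.98   0.197  0.   ]
 [ 0.    -0.001 -1.   ]] [[ 0.981 -0.187 -0.056  0.444]
 [ 0.196  0.939  0.281  0.342]
 [-0.    -0.287  0.958  0.398]
 [ 0.     0.     0.     1.   ]]
[414.1636687  215.16704446]
[367.13476901 213.06468867]
[190.18831069 195.92114596]
```

View pics/w2.png

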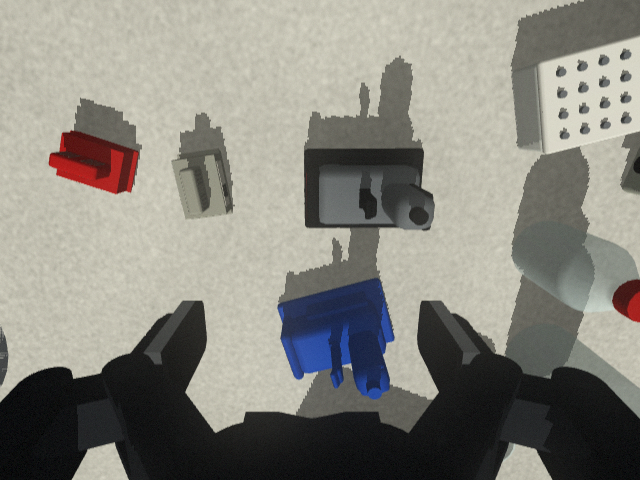

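The wrist view shows the reader aligned with the image. The grip top is at about (418,216), the trigger tip at (367,214) and the cartridge fin at about (192,186). I zoom in for accurate pixels.

```bash
python3 - <<'E'
from h import *
im=cv2.imread("pics/w2.png")
a=cv2.resize(im[140:240,300:440],(800,571),interpolation=cv2.INTER_CUBIC)
b=cv2.resize(im[140:230,160:245],(567,600),interpolation=cv2.INTER_CUBIC)
a=cv2.resize(im[140:240,300:440],(420,300),interpolation=cv2.INTER_CUBIC)
b=cv2.resize(im[140:230,160:245],(380,402),interpolation=cv2.INTER_CUBIC)
o=np.zeros((402,800,3),np.uint8);o[:300,:420]=a;o[:,420:]=b
o=np.clip(o.astype(float)*1.6,0,255).astype(np.uint8);cv2.imwrite("pics/crop2.png",o)
E
```

```text
(no output)
```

View pics/crop2.png

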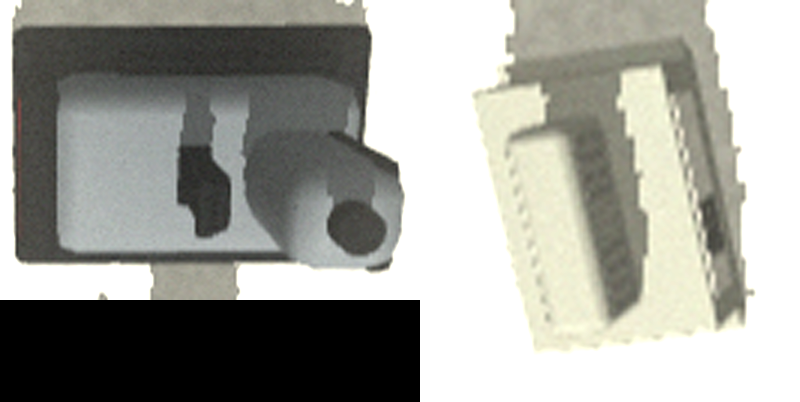

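```bash
python3 - <<'E'
from h import *
import pickle
c=pickle.load(open("w1.pkl","rb"))
r=lambda x,y:(300+x/3,140+y/3)
k=lambda x,y:(160+(x-420)/4.47,140+y/4.47)
print("hole",onz(c,*r(356,227),.128),"trigtip",onz(c,*r(212,222),.106))
for z in(.01,.02,.03,.04):
    C=[onz(c,*r(*p),z)[:2] for p in[(16,27),(370,27),(16,262)]]
    print(z,np.linalg.norm(C[1]-C[0]),np.linalg.norm(C[2]-C[0]),(C[1]+C[2])/2,np.degrees(np.arctan2(*(C[0]-C[1])[::-1])))
for nm,z,P in(("fin",.058,[(510,137),(562,135),(605,322),(553,330)]),("sh",.030,[(475,95),(658,68),(718,330),(537,348)])):
    Q=np.array([onz(c,*k(*p),z)[:2] for p in P]);L=(Q[0]+Q[1]-Q[2]-Q[3])/2;W=(Q[1]+Q[2]-Q[0]-Q[3])/2
    print(nm,Q.mean(0),np.linalg.norm(L),np.linalg.norm(W),np.degrees(np.arctan2(L[1],L[0])),np.degrees(np.arctan2(W[1],W[0])))
E
```

```text
hole [0.53605418 0.29559307 0.128     ] trigtip [0.5046231  0.28550394 0.106     ]
0.01 0.12204501262955958 0.08384695328794145 [0.50951617 0.29148018] -168.725043772451
0.02 0.11889625874978146 0.0816837070086826 [0.50782872 0.29277245] -168.725043772451
0.03 0.11574750487000317 0.07952046072942379 [0.50614127 0.29406471] -168.725043772451
0.04 0.11259875099022489 0.07735721445016497 [0.50445382 0.29535697] -168.72504377245096
fin [0.34422375 0.26379126] 0.04039805552241482 0.01105609853952196 108.67860631238526 16.86230588099671
sh [0.34433449 0.263544  ] 0.05899024927952391 0.04191893354018714 109.72730330248875 18.206480595693428
```

>>> jog_arm(moves=[{"x": 0.06, "y": 0.5, "z": 0, "wx": 0, "wy": 0, "wz": 0, "hand": 85}, {"x": 0.114, "y": 0.949, "z": 0, "wx": 0, "wy": 0, "wz": 0, "hand": 85}, {"x": 0.114, "y": 0.949, "z": 0, "wx": 0, "wy": 0, "wz": 0, "hand": 85}, {"x": 0.114, "y": 0.949, "z": 0.5, "wx": 0, "wy": 0, "wz": 0, "hand": 85}, {"x": 0.114, "y": 0.949, "z": 1, "wx": 0, "wy": 0, "wz": 0, "hand": 85}, {"x": 0.114, "y": 0.949, "z": 1, "wx": 0, "wy": 0, "wz": 0, "hand": 85}])

```text
t: 2.75
tcp_pos: [0.5277, 0.2928, 0.1702]
tool_rot: [-1.988, -2.427, 0.015]
force: [-0.6, -0.4, 0.6]
opening: 0.085
grip_force: 0.0
```

>>> jog_arm(moves=[{"x": 0, "y": 0, "z": 0.25, "wx": 0, "wy": 0, "wz": 0, "hand": 85}, {"x": 0, "y": 0, "z": 0.5, "wx": 0, "wy": 0, "wz": 0, "hand": 85}, {"x": 0, "y": 0, "z": 0.75, "wx": 0, "wy": 0, "wz": 0, "hand": 85}, {"x": 0, "y": 0, "z": 1, "wx": 0, "wy": 0, "wz": 0, "hand": 85}, {"x": 0, "y": 0, "z": 1, "wx": 0, "wy": 0, "wz": 0, "hand": 85}, {"x": 0, "y": 0, "z": 1, "wx": 0, "wy": 0, "wz": 0, "hand": 85}])

```text
t: 3.35
tcp_pos: [0.5326, 0.2946, 0.0968]
tool_rot: [1.992, 2.429, 0.001]
force: [-0.2, 0.1, -0.3]
opening: 0.085
grip_force: 0.0
```

>>> jog_arm(moves=[{"x": 0, "y": 0, "z": 0.15, "wx": 0, "wy": 0, "wz": 0, "hand": 85}, {"x": 0, "y": 0, "z": 0.27, "wx": 0, "wy": 0, "wz": 0, "hand": 60}, {"x": 0, "y": 0, "z": 0.27, "wx": 0, "wy": 0, "wz": 0, "hand": 55}, {"x": 0, "y": 0, "z": 0.27, "wx": 0, "wy": 0, "wz": 0, "hand": 50}, {"x": 0, "y": 0, "z": 0.27, "wx": 0, "wy": 0, "wz": 0, "hand": 48}, {"x": 0, "y": 0, "z": 0.27, "wx": 0, "wy": 0, "wz": 0, "hand": 46}, {"x": 0, "y": 0, "z": 0.27, "wx": 0, "wy": 0, "wz": 0, "hand": 46}])

```text
t: 4.05
tcp_pos: [0.5292, 0.2929, 0.0738]
tool_rot: [-1.991, -2.425, 0.01]
force: [-11.0, -1.5, 9.2]
opening: 0.0458
grip_force: 6.6
```

>>> jog_arm(moves=[{"x": 0, "y": -0.03, "z": 0, "wx": 0, "wy": 0, "wz": 0, "hand": 46}, {"x": 0, "y": -0.04, "z": 0, "wx": 0, "wy": 0, "wz": 0, "hand": 44}, {"x": 0, "y": -0.04, "z": 0, "wx": 0, "wy": 0, "wz": 0, "hand": 43}, {"x": 0, "y": -0.04, "z": 0, "wx": 0, "wy": 0, "wz": 0, "hand": 42}, {"x": 0, "y": -0.04, "z": 0, "wx": 0, "wy": 0, "wz": 0, "hand": 42}])

```text
t: 4.55
tcp_pos: [0.5297, 0.2931, 0.0746]
tool_rot: [1.992, 2.429, -0.001]
force: [2.6, -1.9, 8.6]
opening: 0.0433
grip_force: 48.7
```

```bash
python3 - <<'E'
from h import *
s=manip.observe();print(s);cv2.imwrite("pics/w3.png",cv2.resize(manip.get_image("wrist")[200:480],(800,350)))
E
```

```text
{'t': 4.55, 'joint_pos': array([ 4.85874802e-01,  6.05244589e-01,  1.75872985e+00, -3.65324076e-04,
        7.77867308e-01,  2.89245349e-01]), 'qvel': array([-5.24493567e-05, -7.46652500e-04, -1.25938738e-04,  5.68915082e-04,
        1.16610029e-03, -2.63449625e-04]), 'effort': array([  0.49746422, -55.86787462, -19.53591406,   0.21891193,
        -1.75666876,   0.39149095]), 'tcp_pos': array([0.52970877, 0.2931099 , 0.07456659]), 'tool_rot': array([ 1.99226057e+00,  2.42891406e+00, -5.16696806e-04]), 'force': array([ 2.64080257, -1.89965301,  8.59095563]), 'ft_torque': array([-0.67902723,  1.82144107,  0.37738021]), 'grip_force': 48.72805883176625, 'opening': 0.04332870411784915}
```

View pics/w3.png

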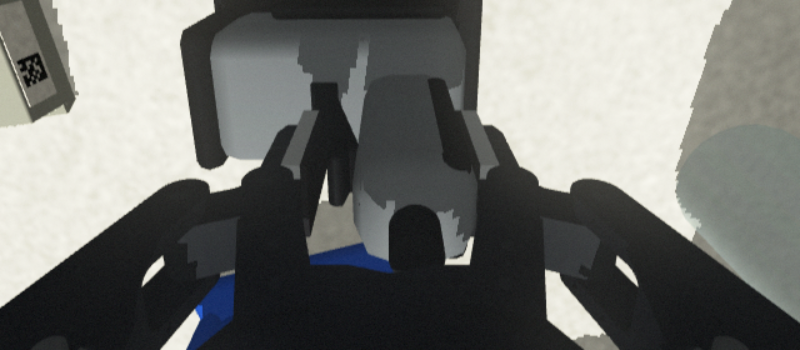

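The wrist view shows the trigger clamped against the grip. Left pad on the trigger is at (305,140), right pad on the grip at (480,140), with 49 N at 43 mm. It is home, so I hold briefly, release, and rise.

>>> jog_arm(moves=[{"x": 0, "y": 0, "z": 0, "wx": 0, "wy": 0, "wz": 0, "hand": 42}, {"x": 0, "y": 0, "z": 0, "wx": 0, "wy": 0, "wz": 0, "hand": 42}, {"x": 0, "y": 0, "z": 0, "wx": 0, "wy": 0, "wz": 0, "hand": 60}, {"x": 0, "y": 0, "z": 0, "wx": 0, "wy": 0, "wz": 0, "hand": 85}, {"x": 0, "y": 0, "z": 0, "wx": 0, "wy": 0, "wz": 0, "hand": 85}, {"x": 0, "y": 0, "z": 0, "wx": 0, "wy": 0, "wz": 0, "hand": 85}, {"x": 0, "y": 0, "z": 0, "wx": 0, "wy": 0, "wz": 0, "hand": 85}, {"x": 0, "y": 0, "z": -0.4, "wx": 0, "wy": 0, "wz": 0, "hand": 85}, {"x": 0, "y": 0, "z": -1, "wx": 0, "wy": 0, "wz": 0, "hand": 85}, {"x": 0, "y": 0, "z": -1, "wx": 0, "wy": 0, "wz": 0, "hand": 85}, {"x": 0, "y": 0, "z": -1, "wx": 0, "wy": 0, "wz": 0, "hand": 85}])

```text
t: 5.7
tcp_pos: [0.5301, 0.2936, 0.1551]
tool_rot: [1.992, 2.428, 0.005]
force: [-0.9, -0.3, 0.0]
opening: 0.0849
grip_force: 0.0
```

>>> jog_arm(moves=[{"x": 0, "y": -0.3, "z": -0.3, "wx": 0, "wy": 0, "wz": -0.062, "hand": 85}, {"x": 0, "y": -1, "z": -0.3, "wx": 0, "wy": 0, "wz": -0.062, "hand": 85}, {"x": 0, "y": -1, "z": -0.3, "wx": 0, "wy": 0, "wz": -0.062, "hand": 85}, {"x": 0, "y": -1, "z": -0.3, "wx": 0, "wy": 0, "wz": -0.062, "hand": 85}])

```text
t: 6.1
tcp_pos: [0.4489, 0.2769, 0.1765]
tool_rot: [-1.83, -2.552, 0.004]
force: [-0.0, -0.3, -0.1]
opening: 0.0849
grip_force: 0.0
```

>>> jog_arm(moves=[{"x": 0, "y": -0.5, "z": 0, "wx": 0, "wy": 0, "wz": 0, "hand": 85}, {"x": 0, "y": -0.9, "z": 0, "wx": 0, "wy": 0, "wz": 0, "hand": 85}, {"x": 0, "y": -0.9, "z": 0, "wx": 0, "wy": 0, "wz": 0, "hand": 85}, {"x": 0, "y": -0.9, "z": 0, "wx": 0, "wy": 0, "wz": 0, "hand": 60}, {"x": 0, "y": -0.9, "z": 0, "wx": 0, "wy": 0, "wz": 0, "hand": 60}])

```text
t: 6.6
tcp_pos: [0.3845, 0.2553, 0.1778]
tool_rot: [1.831, 2.552, 0.002]
force: [0.7, -0.2, 0.5]
opening: 0.0604
grip_force: 0.0
```

```bash
cat > go.py <<'E'
from h import *
import sys
s=manip.observe();M=R.from_rotvec(s["tool_rot"]).as_matrix()
print(s["t"],s["tcp_pos"].round(4),"y ang",np.degrees(np.arctan2(M[1,1],M[0,1])).round(2),"F",s["force"].round(1),"shares",(M.T@(np.array([float(a) for a in sys.argv[1:4]])-s["tcp_pos"])/.08).round(3))
E
python3 go.py .3443 .2637 .05
python3 - <<'E'
from h import *
import pickle
c=manip.calibration("wrist");im=manip.get_image("wrist");pickle.dump(c,open("w4.pkl","wb"));cv2.imwrite("pics/w4.png",im)
print(proj(c,(.3443,.2637,.058)))
E
```

```text
6.6 [0.3845 0.2553 0.1778] y ang 18.67 F [ 0.7 -0.2  0.5] shares [ 0.26  -0.445  1.597]
[264.07744815 202.73639301]
```

View pics/w4.png

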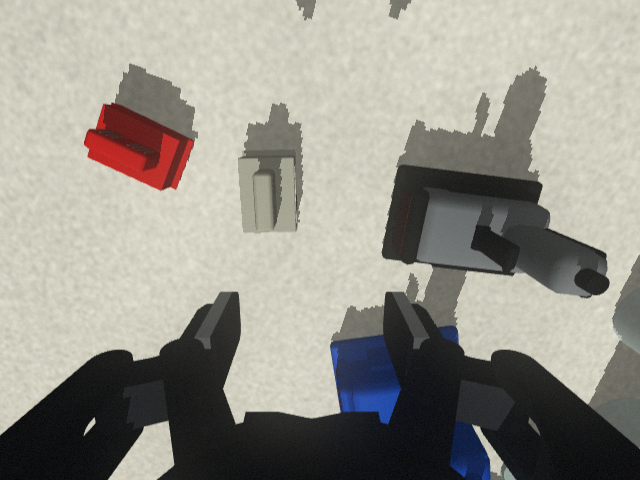

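The wrist view shows the cartridge upright and undisturbed. Its fin top is centred at (264,201), within 2 px of my estimate, and aligned with the tool.

>>> jog_arm(moves=[{"x": 0.26, "y": -0.445, "z": 0, "wx": 0, "wy": 0, "wz": 0, "hand": 50}, {"x": 0.26, "y": -0.445, "z": 0.3, "wx": 0, "wy": 0, "wz": 0, "hand": 50}, {"x": 0.26, "y": -0.445, "z": 0.8, "wx": 0, "wy": 0, "wz": 0, "hand": 50}, {"x": 0.26, "y": -0.445, "z": 1, "wx": 0, "wy": 0, "wz": 0, "hand": 50}, {"x": 0.26, "y": -0.445, "z": 1, "wx": 0, "wy": 0, "wz": 0, "hand": 50}, {"x": 0.26, "y": -0.445, "z": 1, "wx": 0, "wy": 0, "wz": 0, "hand": 50}])

```text
t: 7.25
tcp_pos: [0.3431, 0.2632, 0.0977]
tool_rot: [-1.832, -2.552, 0.0]
force: [-0.4, -0.2, 1.0]
opening: 0.0499
grip_force: 0.0
```

```bash
python3 go.py .3443 .2637 .033
```

```text
7.25 [0.3431 0.2632 0.0977] y ang 18.67 F [-0.4 -0.2  1. ] shares [0.001 0.017 0.809]
```

>>> jog_arm(moves=[{"x": 0, "y": 0.015, "z": 0.4, "wx": 0, "wy": 0, "wz": 0, "hand": 50}, {"x": 0, "y": 0.015, "z": 0.65, "wx": 0, "wy": 0, "wz": 0, "hand": 50}, {"x": 0, "y": 0.015, "z": 0.79, "wx": 0, "wy": 0, "wz": 0, "hand": 50}, {"x": 0, "y": 0.015, "z": 0.79, "wx": 0, "wy": 0, "wz": 0, "hand": 50}, {"x": 0, "y": 0.015, "z": 0.79, "wx": 0, "wy": 0, "wz": 0, "hand": 30}, {"x": 0, "y": 0.015, "z": 0.79, "wx": 0, "wy": 0, "wz": 0, "hand": 20}, {"x": 0, "y": 0.015, "z": 0.79, "wx": 0, "wy": 0, "wz": 0, "hand": 5}, {"x": 0, "y": 0.015, "z": 0.79, "wx": 0, "wy": 0, "wz": 0, "hand": 5}, {"x": 0, "y": 0.015, "z": 0.79, "wx": 0, "wy": 0, "wz": 0, "hand": 5}, {"x": 0, "y": 0.015, "z": 0.79, "wx": 0, "wy": 0, "wz": 0, "hand": 5}])

```text
t: 8.25
tcp_pos: [0.3441, 0.2637, 0.0356]
tool_rot: [1.831, 2.552, 0.003]
force: [0.1, -1.5, 6.5]
opening: 0.0129
grip_force: 58.8
```

>>> jog_arm(moves=[{"x": 0, "y": 0, "z": -0.2, "wx": 0, "wy": 0, "wz": 0, "hand": 5}, {"x": 0, "y": 0, "z": -0.6, "wx": 0, "wy": 0, "wz": 0, "hand": 5}, {"x": 0, "y": 0, "z": -1, "wx": 0, "wy": 0, "wz": 0, "hand": 5}, {"x": 0, "y": 0, "z": -1, "wx": 0, "wy": 0, "wz": 0, "hand": 5}])

```text
t: 8.65
tcp_pos: [0.3455, 0.2648, 0.1182]
tool_rot: [1.83, 2.551, 0.011]
force: [0.9, 0.5, -0.9]
opening: 0.0127
grip_force: 59.0
```

>>> jog_arm(moves=[{"x": -0.3, "y": 0, "z": -0.3, "wx": 0, "wy": 0, "wz": 0, "hand": 5}, {"x": -0.7, "y": 0, "z": -0.7, "wx": 0, "wy": 0, "wz": 0, "hand": 5}, {"x": -1, "y": 0, "z": -1, "wx": 0, "wy": 0, "wz": 0, "hand": 5}, {"x": -1, "y": 0, "z": -1, "wx": 0, "wy": 0, "wz": 0, "hand": 5}])

```text
t: 9.05
tcp_pos: [0.371, 0.1863, 0.197]
tool_rot: [1.832, 2.548, 0.007]
force: [-0.1, -0.3, -2.0]
opening: 0.0127
grip_force: 59.1
```

>>> jog_arm(moves=[{"x": -0.3, "y": 0, "z": -0.3, "wx": 0, "wy": 0, "wz": 0, "hand": 5}, {"x": -0.7, "y": 0, "z": -0.7, "wx": 0, "wy": 0, "wz": 0, "hand": 5}, {"x": -1, "y": 0, "z": -1, "wx": 0, "wy": 0, "wz": 0, "hand": 5}, {"x": -1, "y": 0, "z": -1, "wx": 0, "wy": 0, "wz": 0, "hand": 5}])

```text
t: 9.45
tcp_pos: [0.3967, 0.1107, 0.2765]
tool_rot: [1.832, 2.548, 0.006]
force: [0.4, -0.4, -1.1]
opening: 0.0124
grip_force: 59.1
```

>>> jog_arm(moves=[{"x": -0.2, "y": 0.2, "z": 0, "wx": 0, "wy": 0, "wz": -0.06, "hand": 5}, {"x": -0.4, "y": 0.4, "z": 0, "wx": 0, "wy": 0, "wz": -0.12, "hand": 5}, {"x": -0.6, "y": 0.6, "z": 0, "wx": 0, "wy": 0, "wz": -0.18, "hand": 5}, {"x": -0.8, "y": 0.8, "z": 0, "wx": 0, "wy": 0, "wz": -0.24, "hand": 5}, {"x": -1, "y": 1, "z": 0, "wx": 0, "wy": 0, "wz": -0.3, "hand": 5}, {"x": -1, "y": 1, "z": 0, "wx": 0, "wy": 0, "wz": -0.36, "hand": 5}, {"x": -1, "y": 1, "z": 0, "wx": 0, "wy": 0, "wz": -0.42, "hand": 5}, {"x": -1, "y": 1, "z": 0, "wx": 0, "wy": 0, "wz": -0.4875, "hand": 5}, {"x": -1, "y": 1, "z": 0, "wx": 0, "wy": 0, "wz": -0.4875, "hand": 5}, {"x": -1, "y": 1, "z": 0, "wx": 0, "wy": 0, "wz": -0.4875, "hand": 5}])

```text
t: 10.45
tcp_pos: [0.4954, 0.0622, 0.2731]
tool_rot: [-0.355, -3.119, 0.0]
force: [-0.3, 0.4, -1.9]
opening: 0.0129
grip_force: 59.0
```

>>> jog_arm(moves=[{"x": -0.3, "y": -0.35, "z": 0, "wx": 0, "wy": 0, "wz": 0, "hand": 5}, {"x": -0.6, "y": -0.7, "z": 0, "wx": 0, "wy": 0, "wz": 0, "hand": 5}, {"x": -0.85, "y": -1, "z": 0, "wx": 0, "wy": 0, "wz": 0, "hand": 5}, {"x": -0.85, "y": -1, "z": 0, "wx": 0, "wy": 0, "wz": 0, "hand": 5}])

```text
t: 10.85
tcp_pos: [0.5461, -0.0339, 0.2739]
tool_rot: [0.359, 3.12, -0.001]
force: [0.1, 1.1, -1.2]
opening: 0.0127
grip_force: 59.1
```

>>> jog_arm(moves=[{"x": -0.3, "y": -0.35, "z": 0, "wx": 0, "wy": 0, "wz": 0, "hand": 5}, {"x": -0.6, "y": -0.7, "z": 0, "wx": 0, "wy": 0, "wz": 0, "hand": 5}, {"x": -0.85, "y": -1, "z": 0, "wx": 0, "wy": 0, "wz": 0, "hand": 5}, {"x": -0.85, "y": -1, "z": 0, "wx": 0, "wy": 0, "wz": 0, "hand": 5}])

```text
t: 11.25
tcp_pos: [0.5944, -0.1267, 0.2739]
tool_rot: [0.358, 3.121, -0.001]
force: [-0.2, 0.2, -1.1]
opening: 0.0129
grip_force: 59.2
```

>>> jog_arm(moves=[{"x": -0.3, "y": -0.35, "z": 0, "wx": 0, "wy": 0, "wz": 0, "hand": 5}, {"x": -0.6, "y": -0.7, "z": 0, "wx": 0, "wy": 0, "wz": 0, "hand": 5}, {"x": -0.85, "y": -1, "z": 0, "wx": 0, "wy": 0, "wz": 0, "hand": 5}, {"x": -0.85, "y": -1, "z": 0, "wx": 0, "wy": 0, "wz": 0, "hand": 5}, {"x": -0.85, "y": -1, "z": 0, "wx": 0, "wy": 0, "wz": 0, "hand": 5}, {"x": -0.85, "y": -1, "z": 0, "wx": 0, "wy": 0, "wz": 0, "hand": 5}])

```text
t: 11.85
tcp_pos: [0.6411, -0.2161, 0.274]
tool_rot: [-0.35, -3.121, -0.001]
force: [0.7, 0.7, -1.6]
opening: 0.0127
grip_force: 59.2
```

```bash
python3 go.py .576 -.2145 .22
python3 - <<'E'
from h import *
import pickle
c=manip.calibration("wrist");im=manip.get_image("wrist");pickle.dump(c,open("w5.pkl","wb"));cv2.imwrite("pics/w5.png",im)
print(proj(c,(.576,-.2145,.156)))
E
```

```text
11.85 [ 0.6411 -0.2161  0.274 ] y ang 77.19 F [ 0.7  0.7 -1.6] shares [ 0.797 -0.162  0.676]
[294.2454102  143.62204691]
```

View pics/w5.png

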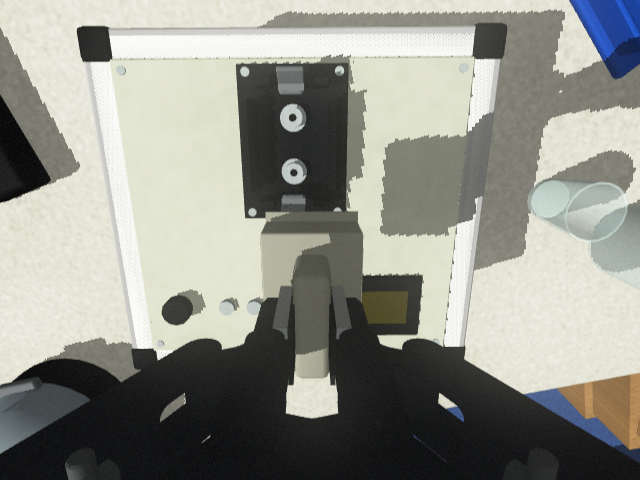

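The wrist view shows the cartridge held squarely, with its shoulder end edge at row 233, columns 262–362. The dock ports are at (292,117.5) and (293.5,171.5), in line with it. I compute the offsets.

```bash
python3 - <<'E'
from h import *
import pickle
c=pickle.load(open("w5.pkl","rb"));im=cv2.imread("pics/w5.png")
s=manip.observe();M=R.from_rotvec(s["tool_rot"]).as_matrix();T=s["tcp_pos"]
g=cv2.cvtColor(im,cv2.COLOR_BGR2GRAY)
P=[]
for y0,y1 in((98,138),(150,190)):
    m=(g[y0:y1,270:316]>100).astype(np.uint8);n,l,st,ce=cv2.connectedComponentsWithStats(m)
    i=1+np.argmax(st[1:,4]);x,y,w,h=st[i,:4];u,v=270+x+(w-1)/2,y0+y+(h-1)/2;P.append(onz(c,u,v,.163));print(u,v,w,h,P[-1])
m=(P[0]+P[1])/2;d=P[1]-P[0];print("dock",m,np.linalg.norm(d),"x ang",np.degrees(np.arctan2(d[1],d[0])))
print("tool x ang",np.degrees(np.arctan2(M[1,0],M[0,0])))
# dock base corner screws
Q=[onz(c,u,v,.158)[:2] for u,v in((244.5,72),(339,71.5),(337,212),(252,212))]; print("screws",np.round(Q,4),np.mean(Q,0))
col=g[180:300,285].astype(int);r=180+np.arange(120);print("grad rows",[(int(a),int(b)) for a,b in zip(r[1:],np.diff(col)) if abs(b)>12])
for u,v,z in((262,233,.2684),(362,233,.2684),(296,258,.2964),(328,258,.2964)):
    q=M.T@(onz(c,u,v,z)-T);print((u,v),q.round(4))
E
```

```text
292.5 117.5 26 28 [ 0.55931337 -0.2113193   0.163     ]
294.0 171.0 25 27 [ 0.59351074 -0.21861202  0.163     ]
dock [ 0.57641206 -0.21496566  0.163     ] 0.03496631870326745 x ang -12.03821117473774
tool x ang 167.21720637764025
screws [[ 0.5248 -0.2353]
 [ 0.5382 -0.1752]
 [ 0.6295 -0.1955]
 [ 0.6158 -0.2556]] [ 0.57707811 -0.21540977]
grad rows [(181, -90), (182, -17), (194, 15), (195, 31), (196, 21), (204, -30), (205, -17), (212, 51), (214, -43), (233, 30), (234, 31), (235, 20), (285, -22), (286, -47), (287, -19)]
(262, 233) [ 0.0316 -0.0221  0.0059]
(362, 233) [0.0315 0.0202 0.0059]
(296, 258) [ 0.0305 -0.0066 -0.0221]
(328, 258) [ 0.0304  0.0046 -0.0221]
```

```bash
python3 - <<'E'
from h import *
import pickle
c=pickle.load(open("w5.pkl","rb"));im=cv2.imread("pics/w5.png");g=cv2.cvtColor(im,cv2.COLOR_BGR2GRAY)
s=manip.observe();M=R.from_rotvec(s["tool_rot"]).as_matrix();T=s["tcp_pos"]
for n,p in dict(finbase=(.022,0,.0056),fintop=(.022,0,-.0224),finback=(-.022,0,-.0224),shoulder=(.0305,0,.0056),ledge=(.035,0,.0266),bot=(.0305,0,.0356)).items(): print(n,proj(c,T+M@p).round(1))
k=g[235:390,305].astype(int);print([(235+i,int(b)) for i,b in enumerate(np.diff(k)) if abs(b)>8])
k=g[235:390,318].astype(int);print([(235+i,int(b)) for i,b in enumerate(np.diff(k)) if abs(b)>8])
E
```

```text
finbase [314.2 254.6]
fintop [314.9 280.7]
finback [314.8 384.9]
shoulder [314.3 235.6]
ledge [313.9 214. ]
bot [313.7 218.8]
[(248, -34), (249, -41), (254, -9), (353, 45), (354, 36), (377, 31), (378, 29)]
[(244, -33), (245, -46), (349, 40), (350, 30), (377, 34), (378, 28)]
```

>>> jog_arm(moves=[{"x": 0.4, "y": -0.08, "z": 0, "wx": 0, "wy": 0, "wz": -0.003, "hand": 5}, {"x": 0.775, "y": -0.153, "z": 0, "wx": 0, "wy": 0, "wz": -0.003, "hand": 5}, {"x": 0.775, "y": -0.153, "z": 0, "wx": 0, "wy": 0, "wz": -0.003, "hand": 5}, {"x": 0.775, "y": -0.153, "z": 0.3, "wx": 0, "wy": 0, "wz": -0.003, "hand": 5}, {"x": 0.775, "y": -0.153, "z": 0.6, "wx": 0, "wy": 0, "wz": -0.003, "hand": 5}, {"x": 0.775, "y": -0.153, "z": 0.6, "wx": 0, "wy": 0, "wz": -0.003, "hand": 5}, {"x": 0.775, "y": -0.153, "z": 0.6, "wx": 0, "wy": 0, "wz": -0.003, "hand": 5}])

```text
t: 12.6
tcp_pos: [0.5789, -0.2153, 0.2268]
tool_rot: [-0.34, -3.123, -0.0]
force: [0.4, -0.0, -1.3]
opening: 0.0125
grip_force: 59.2
```

```bash
python3 go.py .5779 -.2143 .1916
python3 - <<'E'
from h import *
w=manip.get_image("wrist")[120:420,160:480];t=manip.get_image("top")[160:250,345:441];s=manip.get_image("side")
cv2.imwrite("pics/w6.png",np.hstack([cv2.resize(w,(480,450)),cv2.resize(s[240:330,315:379],(320,450),interpolation=cv2.INTER_CUBIC)]))
E
```

```text
12.6 [ 0.5789 -0.2153  0.2268] y ang 77.58 F [ 0.4 -0.  -1.3] shares [0.015 0.01  0.44 ]
```

View pics/w6.png

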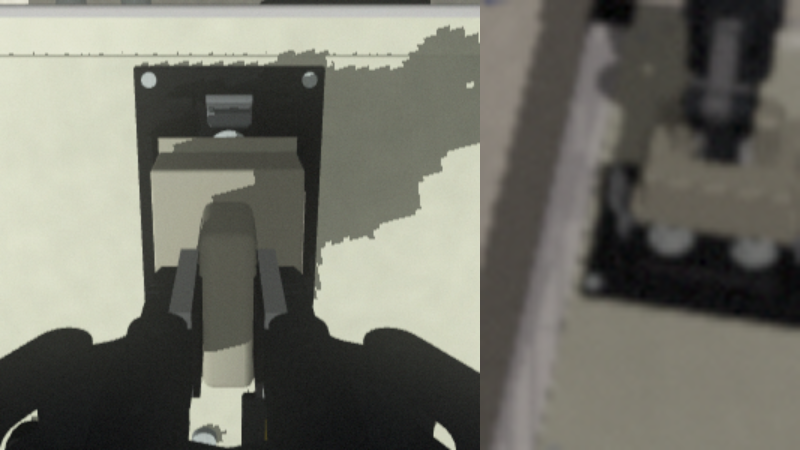

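The wrist view shows the catch at column 229 and the cartridge end centred at 228, aligned with the dock plate. I descend gently.

>>> jog_arm(moves=[{"x": 0.013, "y": 0.008, "z": 0.06, "wx": 0, "wy": 0, "wz": 0, "hand": 5}, {"x": 0.013, "y": 0.008, "z": 0.12, "wx": 0, "wy": 0, "wz": 0, "hand": 5}, {"x": 0.013, "y": 0.008, "z": 0.18, "wx": 0, "wy": 0, "wz": 0, "hand": 5}, {"x": 0.013, "y": 0.008, "z": 0.22, "wx": 0, "wy": 0, "wz": 0, "hand": 5}, {"x": 0.013, "y": 0.008, "z": 0.22, "wx": 0, "wy": 0, "wz": 0, "hand": 5}])

```text
t: 13.25
tcp_pos: [0.5773, -0.215, 0.2081]
tool_rot: [-0.341, -3.122, -0.001]
force: [0.0, -0.3, -0.6]
opening: 0.0127
grip_force: 59.2
```

>>> jog_arm(moves=[{"x": 0, "y": 0, "z": 0.03, "wx": 0, "wy": 0, "wz": 0, "hand": 5}, {"x": 0, "y": 0, "z": 0.06, "wx": 0, "wy": 0, "wz": 0, "hand": 5}, {"x": 0, "y": 0, "z": 0.06, "wx": 0, "wy": 0, "wz": 0, "hand": 5}])

```text
t: 13.55
tcp_pos: [0.5781, -0.2153, 0.2047]
tool_rot: [0.341, 3.122, -0.001]
force: [-0.1, -0.7, 2.4]
opening: 0.0126
grip_force: 59.9
```

>>> jog_arm(moves=[{"x": 0, "y": 0, "z": 0.03, "wx": 0, "wy": 0, "wz": 0, "hand": 5}, {"x": 0, "y": 0, "z": 0.06, "wx": 0, "wy": 0, "wz": 0, "hand": 5}, {"x": 0, "y": 0, "z": 0.09, "wx": 0, "wy": 0, "wz": 0, "hand": 5}, {"x": 0, "y": 0, "z": 0.09, "wx": 0, "wy": 0, "wz": 0, "hand": 5}])

```text
t: 13.95
tcp_pos: [0.5775, -0.2151, 0.1962]
tool_rot: [-0.341, -3.123, -0.0]
force: [1.4, -0.8, -4.5]
opening: 0.013
grip_force: 58.6
```

>>> jog_arm(moves=[{"x": 0, "y": 0, "z": 0.03, "wx": 0, "wy": 0, "wz": 0, "hand": 5}, {"x": 0, "y": 0, "z": 0.06, "wx": 0, "wy": 0, "wz": 0, "hand": 5}, {"x": 0, "y": 0, "z": 0.08, "wx": 0, "wy": 0, "wz": 0, "hand": 5}, {"x": 0, "y": 0, "z": 0.08, "wx": 0, "wy": 0, "wz": 0, "hand": 5}])

```text
t: 14.35
tcp_pos: [0.5777, -0.2151, 0.1917]
tool_rot: [-0.341, -3.123, 0.0]
force: [-4.0, 1.2, 9.8]
opening: 0.0128
grip_force: 60.9
```

>>> jog_arm(moves=[{"x": 0, "y": 0, "z": 0.03, "wx": 0, "wy": 0, "wz": 0, "hand": 5}, {"x": 0, "y": 0, "z": 0.06, "wx": 0, "wy": 0, "wz": 0, "hand": 5}, {"x": 0, "y": 0, "z": 0.06, "wx": 0, "wy": 0, "wz": 0, "hand": 5}, {"x": 0, "y": 0, "z": 0.06, "wx": 0, "wy": 0, "wz": 0, "hand": 5}])

```text
t: 14.75
tcp_pos: [0.5778, -0.2151, 0.1916]
tool_rot: [0.34, 3.122, -0.001]
force: [-18.4, 6.0, 44.3]
opening: 0.013
grip_force: 65.7
```

```bash
python3 go.py .5779 -.2143 .1916
python3 - <<'E'
from h import *
w=manip.get_image("wrist")[120:420,160:480];s=manip.get_image("side")
cv2.imwrite("pics/w7.png",np.hstack([cv2.resize(w,(480,450)),cv2.resize(s[240:330,325:389],(320,450),interpolation=cv2.INTER_CUBIC)]))
E
```

```text
14.75 [ 0.5778 -0.2151  0.1916] y ang 77.56 F [-18.4   6.   44.3] shares [ 0.001  0.01  -0.   ]
```

View pics/w7.png

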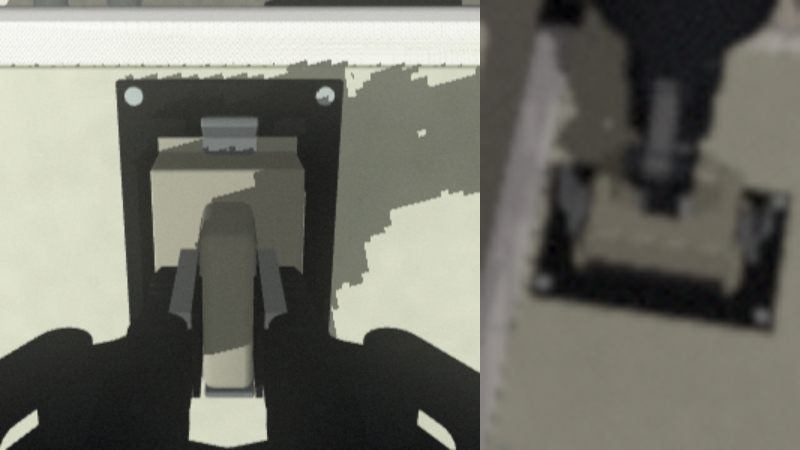

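The wrist view shows the hook over the cartridge's ledge at (229,135). The cartridge sits in the dock at floor height (TCP 0.1916, as expected), pressed with 44 N. I hand it in.

```bash
python3 - <<'E'
from rig import manip
print(manip.finish_job()); s=manip.observe(); print(s["t"],s["tcp_pos"],s["force"])
E
```

```text
the job is handed in; nothing more can be done
None
the job is handed in; nothing more can be done
```

I squeezed the reader's trigger home and let it go, then docked the cartridge and handed the job in at about 15 s with the arm still pressing it down at about 44 N; the image showed one catch over its ledge, the far catch I did not see clearly, no verdict came back, and I viewed 11 pictures, one over the limit of 10.

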